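# Make up two linear-drive repair kits

### The arm

A 6-joint arm with a two-finger parallel gripper is mounted at the origin on the work surface. World frame = base frame: x ahead of the robot, y to its left, z up, the work surface at z = 0. Lengths are in m, angles in degrees, forces in N, time in s.
With the tool pointing down it reaches from about 0.25 to 0.725 m from the base axis. Payload 9.7 kg.
Tool frame: the origin (TCP) lies at the very end of the fingers, on their centre line; the grasp point (between the pads) lies 19 mm behind it; z points along the fingers, y is the line along which they close (so a half turn about z gives the same grasp; the last joint's range is limited). The gripper opens to 85 mm and grips with 20 to 120 N. Pads are 22 mm wide; open, the fingers measure 114 mm over their backs; the gripper's body (76 mm by 85 mm) begins 54 mm behind the grasp point. The pads swing forward as they close: fully open they stand 13 mm farther back than shut.
Start: joints at [-70.359, 4.979, 10.078, 95.1, 0, 90], TCP at [0.185, -0.518, 0.231] pointing down, gripper open.
Joint ranges: [-179.16, 179.16], [-48.56, 103.87], [-65.8, 70.77], [-126.05, 130.52], [-82.76, 87.17], [-180, 180]. Speed limits (degrees/s): [127.2, 127.2, 147.25, 180, 180, 180].

### API

Orientations are given as [roll, pitch, yaw] about the fixed x, y, z axes, in that order (R = Rz(yaw) Ry(pitch) Rx(roll)).
In Python, from workcell import bot gives the robot as it stands.
- The arm moves only by the tool arm_command, never from a script. Its argument "series" is a list of rows, each a list of 4 numbers: the shift along the tool's x, y, z in m, then the turn about the tool's z in rad. A call has exactly 5 rows; each row is the pose to reach, as a shift and turn from the pose commanded when the call began, along the tool's axes at that moment; what a row does not reach only later rows make up. A row lasts 1/10 s, in which the tool goes at most 50 mm and 8.59 degrees, less where a joint would pass 70% of its speed; a pose out of reach is approached as far as the arm can. A call with a gripper value outside its range is refused whole. "hand" is the finger opening in m, from 0 to 0.0854, set as the call begins (left out, the last holds). The fingers move at their own pace and stop on an object; "grip_force" is the grip in N (left out, the last holds). Time passes only in rows, so rows that repeat a pose let the fingers close, or fill a call up. It gives the time, the measured TCP pose, the force, the opening and the grip force at its end, in the units of the state.
- bot.get_obs(): the state, without advancing time (a new reading comes with each control period).
- bot.camera(name): name is "side" or "top" or "wrist"; returns a dict with "color" (480x640x3 uint8, blue, green, red), "camera_matrix" (3x3 intrinsics, pixels), "dist_coeffs" ([k1, k2, p1, p2, k3] as OpenCV has them; the pictures are not rectified), "xyz" and "orientation" of the camera in the world; the wrist camera has in their place "T_tool_cam" (4x4, takes a point from camera to tool coordinates, whose origin is the TCP and whose axes are the flange's). Camera axes: x right, y up, looking along -z (the intrinsics and any distortion apply to the point x, -y, -z); pixel columns grow to the right and rows downward; lengths in m; the calibration is good to about 2 mm. A picture is of the moment at which its call begins: read the wrist's pose just before it. There is no depth.
- bot.job_done(): hands the job in; it is judged then, once.
Trained networks look in the newest picture that a camera, given by its name, has taken for a name from the list of things; names that differ only in an ending like _2 or _b are one class to them, and where a whole thing is asked for, a point or a joint stands for the part that bears it (a point fixed in the world has none). Each returns a list of dicts, best first, with "confidence" (0 to 1); they miss things now and then, are a little off and sometimes report something else, mostly with a low value. They report only what shows in the picture. A call takes as long as a camera call. They do not tell look-alikes from the thing itself.
- bot.find_in(camera, target): "location" ([column, row] in pixels, amid what is visible of it).
- bot.mark_of(camera, target): "location" ([column, row] in pixels: a listed point, or the origin of a listed thing).
The state is a dict: "time": time; "q": joint angles; "qd": joint speeds; "joint_efforts": joint torques, N m; "ee_pos": TCP position; "tcp_rot": TCP orientation; "wrist_force": force on the tool from outside, world axes, zero at the start; "torque": the same for the moment, N m; "opening": finger opening in m; "grasp_force": force on a finger pad.
Only numpy, scipy, OpenCV 4.12 (cv2) and the standard library are available. Lean on these libraries where they do the work, as an engineer would, in place of code of your own. Each camera call takes 0.05 s, during which the arm holds its last target. There are 200 camera calls.

### The job

Make up the two repair kits: into the fibre tray with the blue card go the long carriage (green ends), the small bright pulley and the angle bracket; into the tray with the yellow card go the short carriage (red ends) and the large black pulley. Lay each carriage in the long compartment of its tray and the other parts in the square compartments, one part to a compartment, each flat on the tray's floor and the same way up as it stands now. Leave the pillow block bearing where it stands.

Things in the scene. Friction and masses are not known exactly. Their poses are not given: they have to be found in the camera images.
- long_carriage_mid (a point): Long carriage block of a linear guide: steel block with green plastic end caps, about 0.5 kg, 88 mm long (x) by 48 mm wide (y) by 40 mm high, rail groove underneath. Loose, standing upright; symmetrical by a half turn about z. This point: its centre, 20 mm above its underside. Grip it across its 48 mm width (along y).
- short_carriage_mid (a point): Short carriage block of a linear guide: steel block with red plastic end caps, about 0.33 kg, 58 mm long (x) by 48 mm wide (y) by 40 mm high, rail groove underneath. Loose, standing upright; symmetrical by a half turn about z. This point: its centre, 20 mm above its underside. Grip it across its 48 mm width (along y).
- large_pulley_mid (a point): Large toothed-belt pulley, black, about 0.24 kg, standing on its flange with its hub up: toothed body 50 mm in diameter from the underside to 22 mm, above it a hub 28 mm in diameter up to 38 mm. Loose; z is its axis, up. This point: on the axis, 19 mm above its underside. It can be gripped by the hub, in any direction.
- small_pulley_mid (a point): Small toothed-belt pulley, bright aluminium, about 0.07 kg, standing on its flange with its hub up: toothed body 34 mm in diameter from the underside to 20 mm, above it a hub 20 mm in diameter up to 36 mm. Loose; z is its axis, up. This point: on the axis, 18 mm above its underside. It can be gripped by the hub, in any direction.
- bracket_grip (a point): Cast aluminium angle bracket, about 0.06 kg, 42 x 42 x 42 mm: base plate 5 mm thick lying down, upright plate 5 mm thick at its -x end, and two triangular side gussets whose outer faces are 42 mm apart along y. Loose; z up. This point: between the gussets, 21 mm above its underside and 8 mm to -x of the middle of its base. Grip it here across the gussets (along y, 42 mm).
- pillow_block_mid (a point): Pillow block bearing, grey cast housing with a steel bearing, 90 mm long (x) by 30 mm (y) by 57 mm high. Loose, about 0.3 kg; not wanted in either kit, it stays where it stands. This point: on the axis of its bearing, 28 mm above its underside; z up.
- tray_blue: Fixed pale fibre tray, 160 x 160 mm, blue card on a flange at its +x end (to x 125). Origin: centre of the square's underside, on the table. Floor 3 mm thick. Ridges and rims rise to 12 mm over the table: keep fingertips above them when setting down. Long compartment: inner 144 (x) by 66 (y), centre 0, 39. Square ones: inner 66 x 66, centres 39, -39 and -39, -39. Ridges 12, rims 8 mm thick.
- tray_yellow: Fixed pale fibre tray, 160 x 160 mm, yellow card on a flange at its +x end (to x 125). Origin: centre of the square's underside, on the table. Floor 3 mm thick. Ridges and rims rise to 12 mm over the table: keep fingertips above them when setting down. Long compartment: inner 144 (x) by 66 (y), centre 0, 39. Square ones: inner 66 x 66, centres 39, -39 and -39, -39. Ridges 12, rims 8 mm thick.
Not all that is in view belongs to the job. What is shaped like the part that bears short_carriage_mid but purple is not meant.

How it is judged (in metres and radians):
At the end, for the whole second after the job is handed in: Each part in its compartment (long carriage, small pulley, bracket: blue card; short carriage, large pulley: yellow card; either square), one per compartment, on the floor within 3 mm, upright within 7 degrees, at rest; the pillow block upright, within 20 mm of its start (x of long_carriage_mid in the frame of tray_blue between -0.034 and 0.034 m and y of long_carriage_mid in the frame of tray_blue between 0.024 and 0.054 m and z of long_carriage_mid in the frame of tray_blue between 0.02 and 0.026 m and (((x of small_pulley_mid in the frame of tray_blue between 0.019 and 0.059 m and y of small_pulley_mid in the frame of tray_blue between -0.059 and -0.019 m and z of small_pulley_mid in the frame of tray_blue between 0.018 and 0.024 m) and (x of bracket_grip in the frame of tray_blue between -0.064 and -0.014 m and y of bracket_grip in the frame of tray_blue between -0.064 and -0.014 m and z of bracket_grip in the frame of tray_blue between 0.021 and 0.027 m)) or ((x of small_pulley_mid in the frame of tray_blue between -0.059 and -0.019 m and y of small_pulley_mid in the frame of tray_blue between -0.059 and -0.019 m and z of small_pulley_mid in the frame of tray_blue between 0.018 and 0.024 m) and (x of bracket_grip in the frame of tray_blue between 0.014 and 0.064 m and y of bracket_grip in the frame of tray_blue between -0.064 and -0.014 m and z of bracket_grip in the frame of tray_blue between 0.021 and 0.027 m))) and x of short_carriage_mid in the frame of tray_yellow between -0.048 and 0.048 m and y of short_carriage_mid in the frame of tray_yellow between 0.024 and 0.054 m and z of short_carriage_mid in the frame of tray_yellow between 0.02 and 0.026 m and ((x of large_pulley_mid in the frame of tray_yellow between 0.019 and 0.059 m and y of large_pulley_mid in the frame of tray_yellow between -0.059 and -0.019 m and z of large_pulley_mid in the frame of tray_yellow between 0.019 and 0.025 m) or (x of large_pulley_mid in the frame of tray_yellow between -0.059 and -0.019 m and y of large_pulley_mid in the frame of tray_yellow between -0.059 and -0.019 m and z of large_pulley_mid in the frame of tray_yellow between 0.019 and 0.025 m)) and angle between each of long_carriage_mid, short_carriage_mid, large_pulley_mid, small_pulley_mid, bracket_grip, pillow_block_mid's own z axis and vertical below 0.12 rad and linear speed of each of long_carriage, short_carriage, large_pulley, small_pulley, bracket, pillow_block below 0.02 m/s and angular speed of each of long_carriage, short_carriage, large_pulley, small_pulley, bracket, pillow_block below 0.2 rad/s and distance of pillow_block_mid from where it was at the start of the episode below 0.02 m); the robot touches nothing.
It fails at once if the pillow block bearing is knocked away or over (distance of pillow_block_mid from where it was at the start of the episode above 0.03 m or angle between pillow_block_mid's own z axis and vertical above 0.5 rad).
It also fails if it takes over 131 s, if anything falls off the work surface, if the arm or the gripper's body presses on something with over 40 N, if the wrist force passes 120 N, or if a joint passes its speed limit or range.

## Working session

There is one attempt and no reset: what is moved stays moved. The work goes in short steps, Python scripts to look and compute and a tool call to move; the robot and the scene stay as the last step left them, time stands still between calls to the robot, and variables do not carry over. Pictures are saved under pics/ and viewed, at most 16 in all, crops included, and the job is handed in when it is done.

Besides the shell and the picture viewer there is one more tool, called after "Call:" by a JSON object that holds its "fn" and its "kwargs", one argument or row to a line. arm_command: Moves the arm, as the interface text tells. Its arguments: {"type":"object","properties":{"series":{"type":"array"},"hand":{"type":"number"},"grip_force":{"type":"number"}},"required":["series"]}

```bash
mkdir -p pics; ls
cat > h.py <<'E'
import numpy as np, cv2
from scipy.spatial.transform import Rotation as R
from workcell import bot
def pix2plane(cam,T,uv,z):
    K=np.array(cam["camera_matrix"]);d=np.array(cam["dist_coeffs"])
    p=cv2.undistortPoints(np.array(uv,float).reshape(-1,1,2),K,d).reshape(-1,2)
    v=np.c_[p[:,0],-p[:,1],-np.ones(len(p))]@T[:3,:3].T
    o=T[:3,3]; s=(z-o[2])/v[:,2]
    return o+v*s[:,None]
def camT(name,cam,ob):
    T=np.eye(4)
    if name=="wrist":
        T[:3,:3]=R.from_euler('xyz',ob["tcp_rot"],degrees=True).as_matrix();T[:3,3]=ob["ee_pos"]
        return T@np.array(cam["T_tool_cam"])
    T[:3,:3]=R.from_euler('xyz',cam["orientation"],degrees=True).as_matrix();T[:3,3]=cam["xyz"]
    return T
def look(name,png=None):
    ob=bot.get_obs();c=bot.camera(name)
    if png: cv2.imwrite("pics/"+png,c["color"])
    return c,camT(name,c,ob),ob
H=dict(long_carriage_mid=.02,short_carriage_mid=.02,large_pulley_mid=.019,small_pulley_mid=.018,bracket_grip=.021,pillow_block_mid=.028,tray_blue=0,tray_yellow=0)
E
python3 - <<'E'
from h import *
o=bot.get_obs();print(o)
for n in("top","side"):
    c,T,_=look(n,n+"0.png");print(n,c["xyz"],c["orientation"],np.round(c["camera_matrix"],0).tolist())
    for k,z in H.items():
        for r in bot.mark_of(n,k)[:3]:
            print(k,np.round(r["location"]),round(r["confidence"],2),np.round(pix2plane(c,T,[r["location"]],z)[0],3))
E
```

```text
pics
{'time': 0.0, 'q': array([-7.03597404e+01,  5.01085834e+00,  1.00327329e+01,  9.50989133e+01,
        3.17728574e-03,  8.99983368e+01]), 'qd': array([ 0.00682017,  0.05681941, -0.10978622, -0.01874019, -0.00125617,
        0.0723214 ]), 'joint_efforts': array([ 8.29573437e-04, -5.20387745e+01,  4.64798069e+01,  1.62384025e-02,
        3.29591740e-05,  1.49703226e-05]), 'ee_pos': array([ 0.18479818, -0.51777488,  0.23056997]), 'tcp_rot': array([-1.79922961e+02, -3.17951911e-03,  1.96419185e+01]), 'wrist_force': array([-0.01429461, -0.31771437,  0.03504758]), 'torque': array([0.0208678 , 0.00984279, 0.01466331]), 'grasp_force': 0.0, 'opening': 0.08559750766965907}
top [0.39845162 0.00354496 0.84494675] [  7.76298684  -0.23606616 -88.60817249] [[446.0, 0.0, 314.0], [0.0, 446.0, 247.0], [0.0, 0.0, 1.0]]
long_carriage_mid [400. 275.] 0.8 [ 0.462 -0.158  0.02 ]
short_carriage_mid [471. 345.] 0.89 [ 0.336 -0.288  0.02 ]
short_carriage_mid [393. 178.] 0.87 [ 0.647 -0.145  0.02 ]
large_pulley_mid [313. 266.] 0.74 [0.476 0.004 0.019]
large_pulley_mid [243. 171.] 0.18 [0.655 0.142 0.019]
s
[... 356 characters left out ...]
0.341 0.   ]
side [0.46355563 0.50706852 0.69066611] [ 3.78616831e+01 -1.41210188e-01 -1.76793455e+02] [[450.0, 0.0, 310.0], [0.0, 450.0, 242.0], [0.0, 0.0, 1.0]]
short_carriage_mid [235. 187.] 0.92 [ 0.655 -0.147  0.02 ]
short_carriage_mid [385. 147.] 0.73 [ 0.338 -0.292  0.02 ]
short_carriage_mid [209. 306.] 0.65 [0.656 0.134 0.02 ]
large_pulley_mid [318. 251.] 0.84 [0.476 0.008 0.019]
small_pulley_mid [296. 140.] 0.59 [ 0.542 -0.309  0.018]
bracket_grip [236. 245.] 0.62 [0.631 0.004 0.021]
pillow_block_mid [210. 309.] 0.89 [0.651 0.145 0.028]
tray_blue [294. 137.] 0.78 [ 0.548 -0.34   0.   ]
tray_blue [238. 188.] 0.74 [ 0.655 -0.165  0.   ]
tray_yellow [291. 442.] 0.74 [0.499 0.34  0.   ]
```

View pics/top0.png

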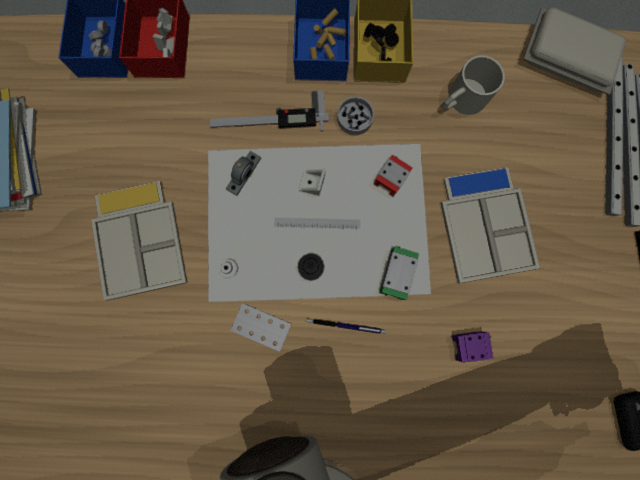

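View pics/side0.png

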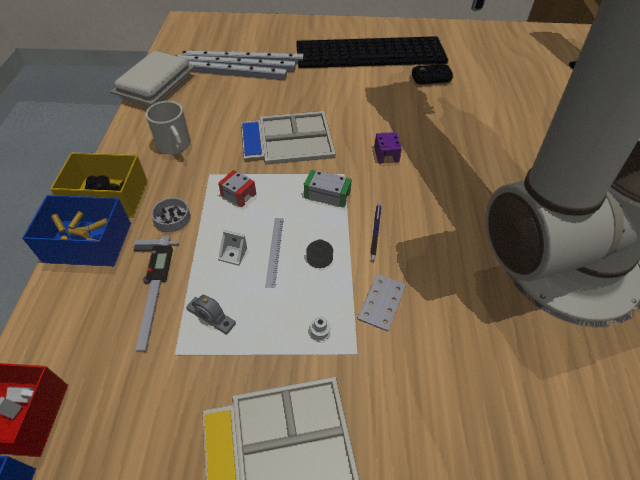

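Candidates for the short carriage: the one with red ends at top (393,175) and a purple look-alike at (473,347). The red one fits the description "red ends". The other parts are green (401,272), black pulley (311,266), bright pulley (229,267), bracket (312,181) and pillow block (243,172). Both trays have their card towards +x and the long compartment on the left (+y). I'll confirm in an enlarged crop and get the yaws.

Run:
```python
from h import *
c,T,_=look("top")
K=np.array(c["camera_matrix"]);d=np.array(c["dist_coeffs"])
def ortho(z,x0,x1,y0,y1,s): # s px/m ; up=+x, left=+y
    rows=int((x1-x0)*s);cols=int((y1-y0)*s)
    xx=x1-(np.arange(rows)+.5)/s; yy=y1-(np.arange(cols)+.5)/s
    P=np.stack(np.broadcast_arrays(xx[:,None],yy[None],np.full((1,1),z)),-1).reshape(-1,3)
    q=(P-T[:3,3])@T[:3,:3]; q=q*[1,-1,-1]
    uv,_=cv2.projectPoints(q,np.zeros(3),np.zeros(3),K,d)
    m=uv.reshape(rows,cols,2).astype(np.float32)
    return cv2.remap(c["color"],m[...,0],m[...,1],cv2.INTER_CUBIC)
im=ortho(0.04,.40,.72,-.22,.20,1800); im=cv2.convertScaleAbs(im,alpha=1.5)
cv2.imwrite("pics/o1.png",im)
t=ortho(0.012,.38,.70,-.46,.46,1000)
a=np.vstack([t[:, :300],t[:, -300:]]) 
np.save("t.npy",t)
hsv=cv2.cvtColor(t,cv2.COLOR_BGR2HSV)
for n,lo,hi in(("blue",(100,120,60),(125,255,255)),("yel",(18,120,60),(35,255,255))):
    m=cv2.inRange(hsv,lo,hi);cs,_=cv2.findContours(m,0,2);k=max(cs,key=cv2.contourArea)
    print(n,cv2.minAreaRect(k))
w=c=bot.camera("wrist");print(np.round(w["T_tool_cam"],3),np.round(w["camera_matrix"],0))
```

```text
blue ((773.7592163085938, 52.42859649658203), (37.25086975097656, 115.12158203125), 78.91743469238281)
yel ((95.01628112792969, 100.66675567626953), (38.078857421875, 115.82417297363281), 76.29303741455078)
[[ 0.     0.957  0.291  0.074]
 [ 1.    -0.    -0.     0.001]
 [-0.     0.291 -0.957 -0.143]
 [ 0.     0.     0.     1.   ]] [[368.   0. 318.]
 [  0. 368. 243.]
 [  0.   0.   1.]]
```

View pics/o1.png

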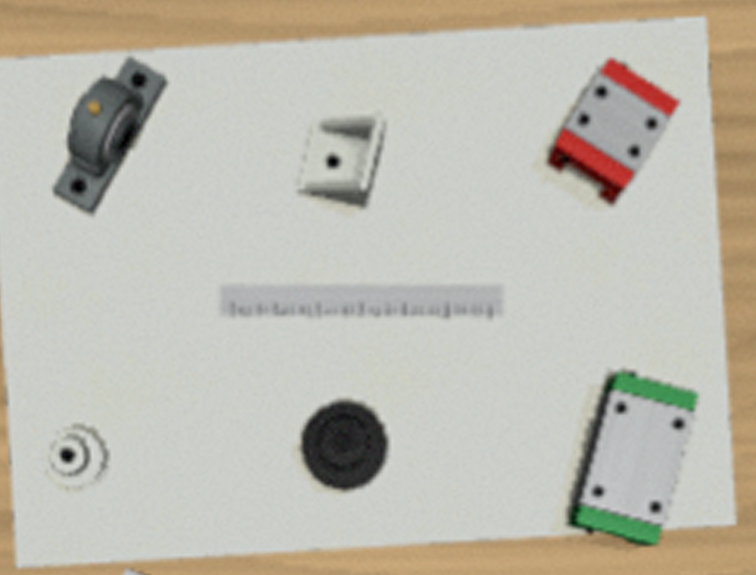

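The crop confirms it: the red-ended carriage is at crop (613,130), with its long axis at about -31° yaw. Green is at (636,458), about -14.5°. The bracket is at (342,160) with its upright plate to the right, about +77°. Moving above the green one now for a close look.

Call:
{"fn": "arm_command", "kwargs": {
  "series": [
    [0.04,-0.025,0,0],
    [0.08,-0.05,0,0],
    [0.12,-0.075,0,0],
    [0.155,-0.1,0,0],
    [0.19,-0.122,0,0]
  ],
  "hand": 0.085
}}

```text
time: 1.5
ee_pos: [0.3235, -0.3376, 0.2315]
tcp_rot: [180.0, -0.0, 19.6]
wrist_force: [0.6, -0.1, 0.0]
opening: 0.0851
grasp_force: 0.0
```

Call:
{"fn": "arm_command", "kwargs": {
  "series": [
    [0.04,-0.025,0,0.12],
    [0.08,-0.05,0,0.24],
    [0.12,-0.075,0,0.36],
    [0.16,-0.105,0,0.48],
    [0.19,-0.124,0,0.597]
  ]
}}

```text
time: 2.0
ee_pos: [0.4611, -0.1563, 0.2315]
tcp_rot: [-180.0, -0.0, -14.8]
wrist_force: [0.0, 0.6, -0.4]
opening: 0.0849
grasp_force: 0.0
```

Call:
{"fn": "arm_command", "kwargs": {
  "series": [
    [0,0,0,0],
    [0,0,0,0],
    [0,0,0,0],
    [0,0,0,0],
    [0,0,0,0]
  ]
}}

```text
time: 2.5
ee_pos: [0.4596, -0.1595, 0.2314]
tcp_rot: [180.0, -0.0, -14.6]
wrist_force: [-0.4, 0.8, -0.6]
opening: 0.0852
grasp_force: 0.0
```

```bash
cat >> h.py <<'E'
def delta(tgt,yaw,ob=None):
    "tool-axis shift and turn from measured pose to world tgt/yaw(deg)"
    ob=ob or bot.get_obs()
    Rt=R.from_euler('xyz',ob["tcp_rot"],degrees=True).as_matrix()
    d=Rt.T@(np.array(tgt)-ob["ee_pos"])
    t=-(yaw-ob["tcp_rot"][2]+180)%360-180
    t=-((yaw-ob["tcp_rot"][2]+180)%360-180)
    return np.round(d,4),round(float(np.radians(t)),4),np.round(ob["ee_pos"],4),np.round(ob["tcp_rot"],2)
def ortho(c,T,z,x0,x1,y0,y1,s):
    "up=+x, left=+y"
    K=np.array(c["camera_matrix"]);d=np.array(c["dist_coeffs"])
    rows=int(round((x1-x0)*s));cols=int(round((y1-y0)*s))
    xx=x1-(np.arange(rows)+.5)/s; yy=y1-(np.arange(cols)+.5)/s
    P=np.stack(np.broadcast_arrays(xx[:,None],yy[None],np.full((1,1),z)),-1).reshape(-1,3)
    q=(P-T[:3,3])@T[:3,:3]*[1,-1,-1]
    uv,_=cv2.projectPoints(q,np.zeros(3),np.zeros(3),K,d)
    m=uv.reshape(rows,cols,2).astype(np.float32)
    return cv2.remap(c["color"],m[...,0],m[...,1],cv2.INTER_CUBIC)
E
python3 - <<'E'
from h import *
c,T,o=look("wrist","w1.png")
print(o["time"],o["ee_pos"],o["tcp_rot"],o["q"])
for k,z in H.items():
    for r in bot.mark_of("wrist",k)[:2]:
        print(k,np.round(r["location"]),round(r["confidence"],2),np.round(pix2plane(c,T,[r["location"]],z)[0],4))
E
```

```text
2.5 [ 0.45961448 -0.15946813  0.23143182] [ 1.79995210e+02 -1.43486704e-02 -1.46338656e+01] [-1.91326228e+01 -3.71817244e+00  1.31942366e+00  9.50229159e+01
 -3.65006248e-03  1.75501243e+02]
long_carriage_mid [310. 206.] 0.95 [ 0.4663 -0.1537  0.02  ]
short_carriage_mid [242.   1.] 0.97 [ 0.6536 -0.1437  0.02  ]
short_carriage_mid [468. 296.] 0.74 [ 0.331  -0.2913  0.02  ]
large_pulley_mid [151. 240.] 0.93 [0.4738 0.0111 0.019 ]
small_pulley_mid [ 25. 282.] 0.84 [0.465  0.1658 0.018 ]
small_pulley_mid [93. 72.] 0.42 [0.6365 0.0049 0.018 ]
bracket_grip [89. 67.] 0.67 [0.6403 0.0055 0.021 ]
tray_blue [472.  77.] 0.64 [ 0.5446 -0.3335  0.    ]
```

View pics/w1.png

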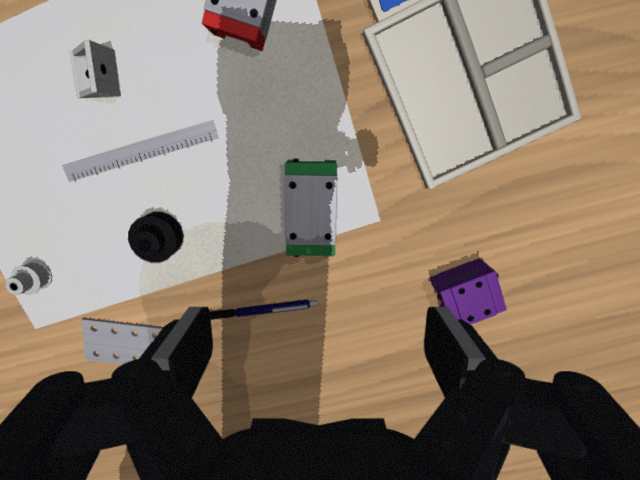

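The wrist view shows green upright in the image, centred near (311,206), so -14.6° is right. Red is at (238,20), purple at (470,290), the bracket at (95,68) and the blue tray at top right. Going down on the green carriage.

Call:
{"fn": "arm_command", "kwargs": {
  "series": [
    [0.005,-0.007,0.03,0],
    [0.005,-0.007,0.065,0],
    [0.005,-0.007,0.1,0],
    [0.005,-0.007,0.13,0],
    [0.005,-0.007,0.15,0]
  ]
}}

```text
time: 3.45
ee_pos: [0.4658, -0.1527, 0.0789]
tcp_rot: [-180.0, 0.1, -14.6]
wrist_force: [0.3, -0.1, 0.4]
opening: 0.0848
grasp_force: 0.0
```

Call:
{"fn": "arm_command", "kwargs": {
  "series": [
    [0,0,0.02,0],
    [0,0,0.04,0],
    [0,0,0.055,0],
    [0,0,0.068,0],
    [0,0,0.068,0]
  ]
}}

```text
time: 3.95
ee_pos: [0.4658, -0.1528, 0.0117]
tcp_rot: [-180.0, 0.1, -14.6]
wrist_force: [-0.4, 0.3, -0.0]
opening: 0.0852
grasp_force: 0.0
```

Call:
{"fn": "arm_command", "kwargs": {
  "series": [
    [0,0,0,0],
    [0,0,0,0],
    [0,0,0,0],
    [0,0,0,0],
    [0,0,0,0]
  ],
  "hand": 0.03,
  "grip_force": 60
}}

```text
time: 4.45
ee_pos: [0.4675, -0.1534, 0.0146]
tcp_rot: [180.0, -0.1, -14.6]
wrist_force: [0.2, 0.0, 5.8]
opening: 0.047
grasp_force: 63.8
```

Call:
{"fn": "arm_command", "kwargs": {
  "series": [
    [0,0,0,0],
    [0,0,0,0],
    [0,0,0,0],
    [0,0,0,0],
    [0,0,0,0]
  ]
}}

```text
time: 4.95
ee_pos: [0.4675, -0.1534, 0.0146]
tcp_rot: [180.0, -0.1, -14.6]
wrist_force: [-0.2, -0.6, 5.6]
opening: 0.0467
grasp_force: 63.8
```

Run:
```python
from h import *
c,T,o=look("wrist","w2.png")
print(o)
```

```text
{'time': 4.95, 'q': array([-1.81599055e+01, -1.48737392e+00, -2.06341114e+01,  7.07250290e+01,
       -9.96303733e-03,  1.76406707e+02]), 'qd': array([ 0.07314838, -0.08824768, -0.01629232,  0.03007381, -0.12405344,
        0.00213009]), 'joint_efforts': array([ 1.12543297e-01, -4.10720837e+01,  4.29205334e+01, -3.02288923e-01,
        1.46461604e-01, -1.56842102e-02]), 'ee_pos': array([ 0.46747601, -0.15338804,  0.01460205]), 'tcp_rot': array([ 1.79982020e+02, -1.27356962e-01, -1.45666034e+01]), 'wrist_force': array([-0.20271111, -0.58532681,  5.61296195]), 'torque': array([-0.1190989 ,  0.19693259, -0.00884623]), 'grasp_force': 63.81746605038643, 'opening': 0.0467409834490741}
```

View pics/w2.png

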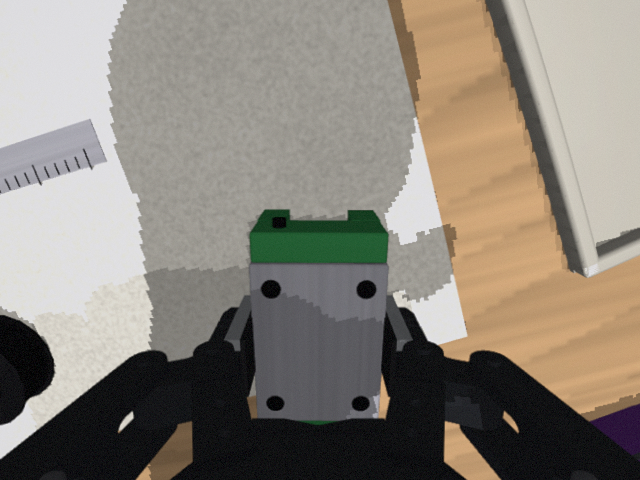

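Gripped at 47 mm, centred between the screw pairs. Lifting, then carrying to the blue tray's long compartment at about (0.5386, -0.2977), yaw 11°.

Call:
{"fn": "arm_command", "kwargs": {
  "series": [
    [0,0,-0.01,0],
    [0,0,-0.03,0],
    [0,0,-0.055,0],
    [0,0,-0.08,0],
    [0,0,-0.1,0]
  ]
}}

```text
time: 5.5
ee_pos: [0.4666, -0.153, 0.115]
tcp_rot: [-180.0, -0.0, -14.6]
wrist_force: [0.4, -0.6, -5.2]
opening: 0.0474
grasp_force: 62.7
```

Call:
{"fn": "arm_command", "kwargs": {
  "series": [
    [0.015,0.018,0,-0.06],
    [0.04,0.047,0,-0.17],
    [0.067,0.077,0,-0.28],
    [0.09,0.104,0,-0.38],
    [0.105,0.122,0,-0.447]
  ]
}}

```text
time: 6.0
ee_pos: [0.538, -0.2995, 0.113]
tcp_rot: [-180.0, 0.0, 11.2]
wrist_force: [0.6, 0.3, -5.1]
opening: 0.0469
grasp_force: 63.0
```

Call:
{"fn": "arm_command", "kwargs": {
  "series": [
    [0,0,0,0],
    [0,0,0,0],
    [0,0,0,0],
    [0,0,0,0],
    [0,0,0,0]
  ]
}}

```text
time: 6.5
ee_pos: [0.5375, -0.2969, 0.1137]
tcp_rot: [180.0, -0.0, 11.1]
wrist_force: [-0.1, -0.0, -4.7]
opening: 0.0464
grasp_force: 63.3
```

Run:
```python
from h import *
c,T,o=look("wrist","w3.png")
print(o["ee_pos"],o["tcp_rot"],o["opening"],o["wrist_force"])
for r in bot.mark_of("wrist","tray_blue")[:2]: print(r,pix2plane(c,T,[r["location"]],0))
c,T,o=look("top")
for k in ("tray_blue","tray_yellow"):
  for r in bot.mark_of("top",k)[:2]: print(k,r,pix2plane(c,T,[r["location"]],0))
```

```text
[ 0.53751605 -0.29688323  0.11365697] [ 1.79993390e+02 -1.50581423e-02  1.10697740e+01] 0.04643823250816908 [-0.13438143 -0.03555716 -4.69364007]
tray_blue {'location': [490.3, 235.6], 'confidence': 0.85} [[ 0.54412961 -0.3381299   0.        ]]
tray_blue {'location': [138.9, 250.1], 'confidence': 0.66} [[0.49893751 0.33980273 0.        ]]
tray_yellow {'location': [140.4, 247.8], 'confidence': 0.71} [[0.50346863 0.33721066 0.        ]]
```

View pics/w3.png

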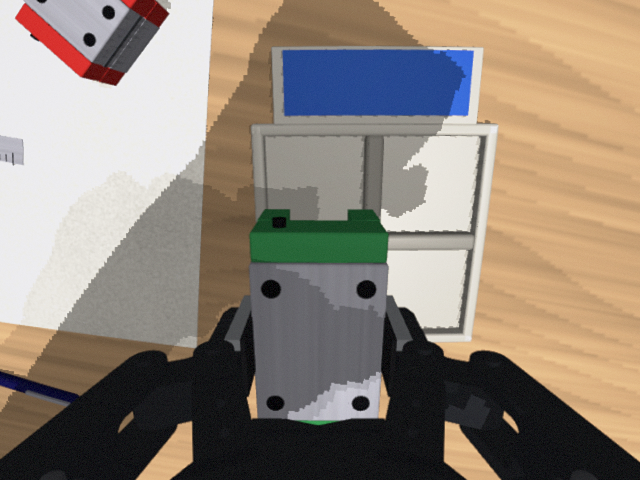

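The wrist view shows the tray aligned with the tool. Its outer rim corners are at (250,126), (497,126) and (470,340), which give the tray's pose.

Run:
```python
from h import *
c,T,o=look("wrist")
p=pix2plane(c,T,[(250,126),(497,126),(470,340)],.012)[:,:2]
print(p,np.linalg.norm(p[0]-p[1]),np.linalg.norm(p[2]-p[1]),"centre",(p[0]+p[2])/2)
y=p[0]-p[1];x=p[1]-p[2];print("yaw",np.degrees(np.arctan2(-y[0],y[1])),np.degrees(np.arctan2(x[1],x[0])))
```

```text
[[ 0.60617079 -0.24061211]
 [ 0.63728621 -0.39556866]
 [ 0.48464741 -0.42660284]] 0.1580496797002959 0.1557617546571737 centre [ 0.5454091  -0.33360748]
yaw 11.354052423656727 11.492597338827295
```

Tray centre is (0.545, -0.3345), yaw 11.3°, and its size checks out at about 158 mm. The TCP is over the compartment centre, so I'm lowering 96 mm and releasing.

Call:
{"fn": "arm_command", "kwargs": {
  "series": [
    [0,0,0.02,0],
    [0,0,0.045,0],
    [0,0,0.065,0],
    [0,0,0.08,0],
    [0,0,0.086,0]
  ]
}}

```text
time: 7.3
ee_pos: [0.5369, -0.2972, 0.0256]
tcp_rot: [-179.9, 0.1, 11.0]
wrist_force: [-0.1, -0.2, -5.0]
opening: 0.0469
grasp_force: 63.3
```

Call:
{"fn": "arm_command", "kwargs": {
  "series": [
    [0,0,0.003,0],
    [0,0,0.006,0],
    [0,0,0.009,0],
    [0,0,0.01,0],
    [0,0,0.01,0]
  ]
}}

```text
time: 7.8
ee_pos: [0.5378, -0.2977, 0.0177]
tcp_rot: [180.0, -0.0, 11.0]
wrist_force: [-0.5, 0.2, -3.5]
opening: 0.0471
grasp_force: 63.3
```

Call:
{"fn": "arm_command", "kwargs": {
  "series": [
    [0,0,0,0],
    [0,0,0,0],
    [0,0,0,0],
    [0,0,0,0],
    [0,0,0,0]
  ],
  "hand": 0.062
}}

```text
time: 8.3
ee_pos: [0.5377, -0.2976, 0.0175]
tcp_rot: [180.0, -0.0, 11.0]
wrist_force: [-0.4, -0.3, 0.0]
opening: 0.0623
grasp_force: 0.0
```

Call:
{"fn": "arm_command", "kwargs": {
  "series": [
    [0,0,-0.02,0],
    [0,0,-0.06,0],
    [0,0,-0.1,0],
    [0,0,-0.14,0],
    [0,0,-0.17,0]
  ]
}}

```text
time: 8.8
ee_pos: [0.5378, -0.2977, 0.1902]
tcp_rot: [179.9, -0.1, 11.0]
wrist_force: [1.1, -0.1, -1.2]
opening: 0.062
grasp_force: 0.0
```

Call:
{"fn": "arm_command", "kwargs": {
  "series": [
    [0,0,0,0],
    [0,0,0,0],
    [0,0,0,0],
    [0,0,0,0],
    [0,0,0,0]
  ],
  "hand": 0.085
}}

```text
time: 9.3
ee_pos: [0.5373, -0.2973, 0.1862]
tcp_rot: [-179.9, 0.1, 11.0]
wrist_force: [0.4, 0.5, 0.1]
opening: 0.0852
grasp_force: 0.0
```

Run:
```python
from h import *
c,T,o=look("wrist","w4.png")
print(o["ee_pos"],o["tcp_rot"],o["q"],o["opening"],o["wrist_force"])
for k in H:
    for r in bot.mark_of("wrist",k)[:2]:
        print(k,np.round(r["location"]),round(r["confidence"],2),np.round(pix2plane(c,T,[r["location"]],H[k])[0],4))
```

```text
[ 0.53726339 -0.29734379  0.1861733 ] [-1.79934614e+02  7.71715160e-02  1.10473646e+01] [-2.89621733e+01  1.33302956e+01  1.45009075e+01  9.12717584e+01
  4.67150777e-04  1.39990506e+02] 0.08522730387645609 [0.35848363 0.53111893 0.12373859]
long_carriage_mid [319. 221.] 0.81 [ 0.5376 -0.2988  0.02  ]
short_carriage_mid [151.  43.] 0.96 [ 0.6514 -0.1446  0.02  ]
short_carriage_mid [272. 407.] 0.7 [ 0.3361 -0.2892  0.02  ]
tray_blue [359. 214.] 0.63 [ 0.5463 -0.3339  0.    ]
```

View pics/w4.png

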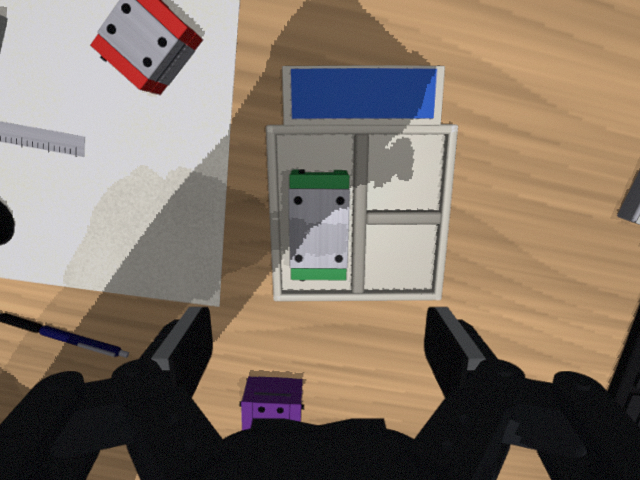

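The long carriage lies in its compartment, centred at about (319,225) and parallel to the walls. Next is the red carriage at (0.652, -0.145). Its yaw comes from its screw holes at (126,8), (110,28), (162,42) and (147,62).

Run:
```python
from h import *
c,T,o=look("wrist")
p=pix2plane(c,T,[(126,8),(110,28),(162,42),(147,62)],.04)[:,:2]
print(p.mean(0))
for a,b in((0,1),(2,3),(0,2),(1,3)):
    v=p[a]-p[b];print(np.linalg.norm(v),np.degrees(np.arctan2(v[1],v[0])))
print(delta((.652,-.145,.15),149,o), delta((.652,-.145,.15),149+0,o))
```

```text
[ 0.65297169 -0.1423947 ]
0.01842002626628779 -35.39076434231779
0.01817196563656324 -32.37021961634748
0.033204602491513246 57.16821330188574
0.034174180212097456 57.55430212026624
(array([ 0.1415, -0.1278,  0.0373]), -2.4077, array([ 0.5376, -0.2976,  0.1873]), array([180.  ,   0.  ,  11.05])) (array([ 0.1415, -0.1278,  0.0373]), -2.4077, array([ 0.5376, -0.2976,  0.1873]), array([180.  ,   0.  ,  11.05]))
```

Call:
{"fn": "arm_command", "kwargs": {
  "series": [
    [0.03,-0.026,0,-0.14],
    [0.06,-0.054,0,-0.28],
    [0.09,-0.08,0,-0.42],
    [0.12,-0.107,0,-0.56],
    [0.142,-0.129,0,-0.7]
  ]
}}

```text
time: 10.3
ee_pos: [0.6534, -0.1418, 0.1871]
tcp_rot: [-180.0, -0.0, 51.5]
wrist_force: [-0.5, -0.8, -0.1]
opening: 0.0847
grasp_force: 0.0
```

Call:
{"fn": "arm_command", "kwargs": {
  "series": [
    [0,0,0,-0.14],
    [0,0,0,-0.28],
    [0,0,0,-0.42],
    [0,0,0,-0.56],
    [0,0,0,-0.7]
  ]
}}

```text
time: 10.8
ee_pos: [0.6523, -0.1437, 0.1872]
tcp_rot: [-180.0, 0.0, 91.6]
wrist_force: [0.7, -0.3, 0.5]
opening: 0.0851
grasp_force: 0.0
```

Call:
{"fn": "arm_command", "kwargs": {
  "series": [
    [0,0,0,-0.14],
    [0,0,0,-0.28],
    [0,0,0,-0.42],
    [0,0,0,-0.56],
    [0,0,0,-0.7]
  ]
}}

```text
time: 11.3
ee_pos: [0.6523, -0.1437, 0.1873]
tcp_rot: [180.0, -0.0, 131.7]
wrist_force: [-0.2, -0.8, 0.2]
opening: 0.0848
grasp_force: 0.0
```

Call:
{"fn": "arm_command", "kwargs": {
  "series": [
    [0,0,0,-0.14],
    [0,0,0,-0.274],
    [0,0,0,-0.274],
    [0,0,0,-0.274],
    [0,0,0,-0.274]
  ]
}}

```text
time: 11.8
ee_pos: [0.6523, -0.1437, 0.1873]
tcp_rot: [-180.0, -0.0, 146.9]
wrist_force: [-0.2, 0.1, 0.3]
opening: 0.0851
grasp_force: 0.0
```

Run:
```python
from h import *
c,T,o=look("wrist","w5.png")
print(o["time"],o["q"])
for k in H:
    for r in bot.mark_of("wrist",k)[:2]:
        print(k,np.round(r["location"]),round(r["confidence"],2),np.round(pix2plane(c,T,[r["location"]],H[k])[0],4))
print(delta((.6525,-.1435,.013),147,o))
```

```text
11.8 [-1.24275211e+01  2.12042504e+01  2.43931590e+01  9.31910535e+01
 -9.34232083e-04  2.06806239e+01]
long_carriage_mid [ 95. 206.] 0.83 [ 0.5355 -0.2992  0.02  ]
short_carriage_mid [320. 223.] 0.8 [ 0.655 -0.144  0.02 ]
large_pulley_mid [464. 108.] 0.2 [0.6389 0.0054 0.019 ]
bracket_grip [462. 106.] 0.57 [0.6362 0.0039 0.021 ]
pillow_block_mid [636.  26.] 0.81 [0.6547 0.1456 0.028 ]
tray_blue [464. 106.] 0.34 [0.6405 0.0128 0.    ]
(array([-1.000e-04,  3.000e-04,  1.743e-01]), -0.0019, array([ 0.6523, -0.1437,  0.1873]), array([-180.  ,   -0.  ,  146.89]))
```

View pics/w5.png

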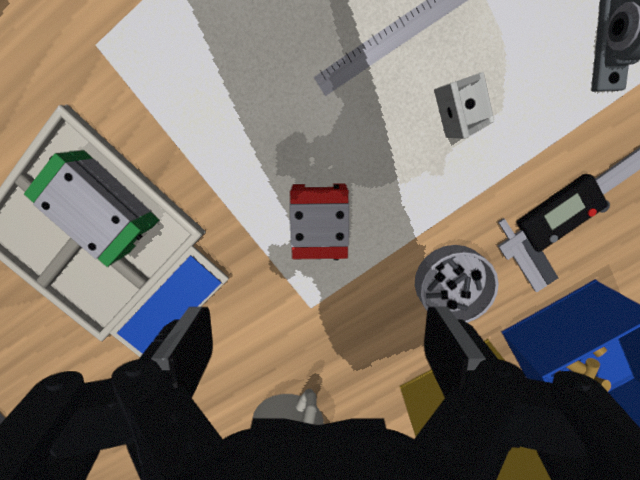

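Red is square to the fingers at (320,222), and the bowl at (455,282) is clear of them. Going down to grip it.

Call:
{"fn": "arm_command", "kwargs": {
  "series": [
    [0,0,0.03,0],
    [0,0,0.06,0],
    [0,0,0.09,0],
    [0,0,0.115,0],
    [0,0,0.13,0]
  ]
}}

```text
time: 12.75
ee_pos: [0.6513, -0.1435, 0.0549]
tcp_rot: [-179.9, -0.1, 147.1]
wrist_force: [0.0, 0.9, 0.5]
opening: 0.0847
grasp_force: 0.0
```

Call:
{"fn": "arm_command", "kwargs": {
  "series": [
    [0,0,0.015,0],
    [0,0,0.03,0],
    [0,0,0.04,0],
    [0,0,0.044,0],
    [0,0,0.044,0]
  ]
}}

```text
time: 13.25
ee_pos: [0.6522, -0.1437, 0.013]
tcp_rot: [-180.0, -0.0, 147.1]
wrist_force: [-0.6, -0.4, 0.3]
opening: 0.0851
grasp_force: 0.0
```

Call:
{"fn": "arm_command", "kwargs": {
  "series": [
    [0,0,0,0],
    [0,0,0,0],
    [0,0,0,0],
    [0,0,0,0],
    [0,0,0,0]
  ],
  "hand": 0.03
}}

```text
time: 13.75
ee_pos: [0.6529, -0.1439, 0.0144]
tcp_rot: [180.0, 0.1, 147.1]
wrist_force: [-0.1, 0.5, 6.6]
opening: 0.0468
grasp_force: 63.9
```

Call:
{"fn": "arm_command", "kwargs": {
  "series": [
    [0,0,0,0],
    [0,0,0,0],
    [0,0,0,0],
    [0,0,0,0],
    [0,0,0,0]
  ]
}}

```text
time: 14.25
ee_pos: [0.6529, -0.1439, 0.0144]
tcp_rot: [180.0, 0.1, 147.1]
wrist_force: [-0.7, 0.2, 5.0]
opening: 0.047
grasp_force: 63.9
```

Call:
{"fn": "arm_command", "kwargs": {
  "series": [
    [0,0,-0.01,0],
    [0,0,-0.04,0],
    [0,0,-0.08,0],
    [0,0,-0.11,0],
    [0,0,-0.14,0]
  ]
}}

```text
time: 14.75
ee_pos: [0.6519, -0.1436, 0.1548]
tcp_rot: [-180.0, -0.0, 147.1]
wrist_force: [0.9, 0.5, -3.5]
opening: 0.0468
grasp_force: 63.0
```

Call:
{"fn": "arm_command", "kwargs": {
  "series": [
    [0,0,0,0],
    [0,0,0,0],
    [0,0,0,0],
    [0,0,0,0],
    [0,0,0,0]
  ]
}}

```text
time: 15.25
ee_pos: [0.6518, -0.1436, 0.1519]
tcp_rot: [-180.0, -0.1, 147.1]
wrist_force: [-0.3, -0.4, -3.7]
opening: 0.047
grasp_force: 63.2
```

Run:
```python
from h import *
y=np.radians(13.7);n=np.array([.501,.341,0])+[-.039*np.sin(y),.039*np.cos(y),.2]
print(n,delta(n,193.7),bot.get_obs()["opening"])
```

```text
[0.49176331 0.37889042 0.2       ] (array([ 0.4185,  0.3515, -0.0476]), -0.8139, array([ 0.6518, -0.1436,  0.1519]), array([-1.7996e+02, -1.1000e-01,  1.4707e+02])) 0.04698574401653298
```

Red is held at 47 mm. Carrying it at about 0.17 m to the yellow tray.

Call:
{"fn": "arm_command", "kwargs": {
  "series": [
    [0.015,0.012,-0.005,0],
    [0.045,0.037,-0.01,0],
    [0.075,0.062,-0.015,0],
    [0.107,0.089,-0.02,0],
    [0.14,0.117,-0.02,0]
  ]
}}

```text
time: 15.75
ee_pos: [0.5975, 0.0325, 0.1742]
tcp_rot: [180.0, 0.0, 147.0]
wrist_force: [0.5, 0.1, -3.9]
opening: 0.0472
grasp_force: 63.0
```

Call:
{"fn": "arm_command", "kwargs": {
  "series": [
    [0.028,0.023,0,-0.08],
    [0.056,0.047,0,-0.16],
    [0.084,0.07,0,-0.24],
    [0.112,0.094,0,-0.32],
    [0.14,0.117,0,-0.4]
  ]
}}

```text
time: 16.25
ee_pos: [0.5432, 0.2068, 0.1734]
tcp_rot: [180.0, 0.0, 170.2]
wrist_force: [1.2, 0.6, -3.6]
opening: 0.0469
grasp_force: 63.0
```

Call:
{"fn": "arm_command", "kwargs": {
  "series": [
    [0.019,0.037,0,-0.08],
    [0.037,0.073,0,-0.16],
    [0.055,0.108,0,-0.25],
    [0.07,0.139,0,-0.34],
    [0.082,0.162,0,-0.414]
  ]
}}

```text
time: 16.75
ee_pos: [0.4902, 0.381, 0.1733]
tcp_rot: [180.0, -0.0, -166.0]
wrist_force: [0.2, -0.6, -3.9]
opening: 0.0471
grasp_force: 63.0
```

Call:
{"fn": "arm_command", "kwargs": {
  "series": [
    [0,0,0,0],
    [0,0,0,0],
    [0,0,0,0],
    [0,0,0,0],
    [0,0,0,0]
  ]
}}

```text
time: 17.25
ee_pos: [0.4922, 0.3779, 0.1735]
tcp_rot: [180.0, 0.0, -166.4]
wrist_force: [0.5, -0.4, -3.0]
opening: 0.0473
grasp_force: 63.1
```

Run:
```python
from h import *
c,T,o=look("wrist","w6.png")
print(o["time"],o["q"],o["ee_pos"],o["tcp_rot"],o["opening"])
```

```text
17.25 [ 3.75183390e+01  1.40013184e+01  1.38971997e+01  8.98847145e+01
 -1.65692884e-03  2.38974101e+01] [0.49223057 0.37794179 0.17347607] [ 1.79996991e+02  1.08807112e-02 -1.66379072e+02] 0.04726165272223367
```

View pics/w6.png

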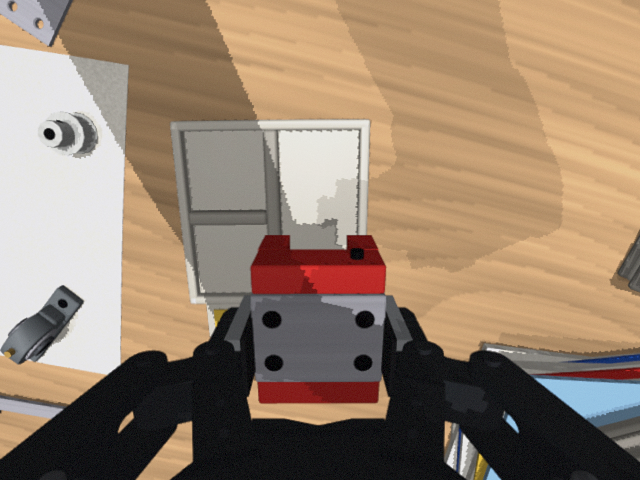

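The yellow tray is in view with rim corners at about (171,122), (370,120) and (192,302). The long compartment is on the right, under the carriage.

Run:
```python
from h import *
c,T,o=look("wrist")
p=pix2plane(c,T,[(171,122),(370,120),(192,302)],.012)[:,:2]
print(np.linalg.norm(p[0]-p[1]),np.linalg.norm(p[2]-p[0]),"centre",(p[1]+p[2])/2)
y=p[1]-p[0];x=p[2]-p[0];yw=np.arctan2(-y[0],y[1]);print("yaw",np.degrees(yw),np.degrees(np.arctan2(x[1],x[0])))
ce=(p[1]+p[2])/2
n=np.r_[ce,0]+[-.039*np.sin(yw),.039*np.cos(yw),.0185]
print(n,delta(n,np.degrees(yw)+180,o))
```

```text
0.15770333717008161 0.1567223370151152 centre [0.49697618 0.3405457 ]
yaw 13.967795770348198 14.253219896478655
[0.4875625  0.37839253 0.0185    ] (array([0.0045, 0.0014, 0.1549]), -0.0059, array([0.4922, 0.378 , 0.1734]), array([ 1.7999e+02,  1.0000e-02, -1.6637e+02]))
```

Call:
{"fn": "arm_command", "kwargs": {
  "series": [
    [0.004,0.001,0.03,0],
    [0.004,0.001,0.06,0],
    [0.004,0.001,0.09,0],
    [0.004,0.001,0.12,0],
    [0.004,0.001,0.14,0]
  ]
}}

```text
time: 17.85
ee_pos: [0.4872, 0.3778, 0.0309]
tcp_rot: [-179.9, -0.1, -166.3]
wrist_force: [-0.1, 0.6, -3.6]
opening: 0.047
grasp_force: 63.1
```

Call:
{"fn": "arm_command", "kwargs": {
  "series": [
    [0,0,0.005,0],
    [0,0,0.009,0],
    [0,0,0.013,0],
    [0,0,0.016,0],
    [0,0,0.016,0]
  ]
}}

```text
time: 18.35
ee_pos: [0.488, 0.3788, 0.0177]
tcp_rot: [180.0, 0.0, -166.3]
wrist_force: [-0.4, 0.6, -3.6]
opening: 0.0468
grasp_force: 63.0
```

Call:
{"fn": "arm_command", "kwargs": {
  "series": [
    [0,0,0,0],
    [0,0,0,0],
    [0,0,0,0],
    [0,0,0,0],
    [0,0,0,0]
  ],
  "hand": 0.062
}}

```text
time: 18.85
ee_pos: [0.4879, 0.3788, 0.0175]
tcp_rot: [180.0, 0.0, -166.3]
wrist_force: [0.3, -0.2, -0.3]
opening: 0.0622
grasp_force: 0.0
```

Call:
{"fn": "arm_command", "kwargs": {
  "series": [
    [0,0,-0.02,0],
    [0,0,-0.06,0],
    [0,0,-0.1,0],
    [0,0,-0.14,0],
    [0,0,-0.17,0]
  ]
}}

```text
time: 19.35
ee_pos: [0.488, 0.3789, 0.1903]
tcp_rot: [179.9, 0.1, -166.3]
wrist_force: [0.1, 1.3, -0.1]
opening: 0.0626
grasp_force: 0.0
```

Call:
{"fn": "arm_command", "kwargs": {
  "series": [
    [0,0,0,0],
    [0,0,0,0],
    [0,0,0,0],
    [0,0,0,0],
    [0,0,0,0]
  ]
}}

```text
time: 19.85
ee_pos: [0.4875, 0.3785, 0.1862]
tcp_rot: [-180.0, -0.1, -166.3]
wrist_force: [-0.6, -0.0, 0.1]
opening: 0.0618
grasp_force: 0.0
```

Run:
```python
from h import *
c,T,o=look("wrist","w7.png")
print(o["q"])
for k in H:
    for r in bot.mark_of("wrist",k)[:2]:
        print(k,np.round(r["location"]),round(r["confidence"],2),np.round(pix2plane(c,T,[r["location"]],H[k])[0],4))
print(delta((.466,.165,.19),150,o))
```

```text
[ 3.78256254e+01  1.37730352e+01  1.50255864e+01  9.13548642e+01
 -3.70294605e-04  2.41211684e+01]
short_carriage_mid [318. 221.] 0.58 [0.487 0.378 0.02 ]
small_pulley_mid [ 74. 142.] 0.87 [0.4694 0.164  0.018 ]
small_pulley_mid [321. 224.] 0.55 [0.4893 0.3808 0.018 ]
pillow_block_mid [ 41. 332.] 0.57 [0.6537 0.146  0.028 ]
tray_yellow [275. 217.] 0.58 [0.4972 0.3397 0.    ]
(array([ 0.0714, -0.2023, -0.0036]), 0.7628, array([0.4875, 0.3785, 0.1862]), array([-1.7996e+02, -9.0000e-02, -1.6630e+02]))
```

View pics/w7.png

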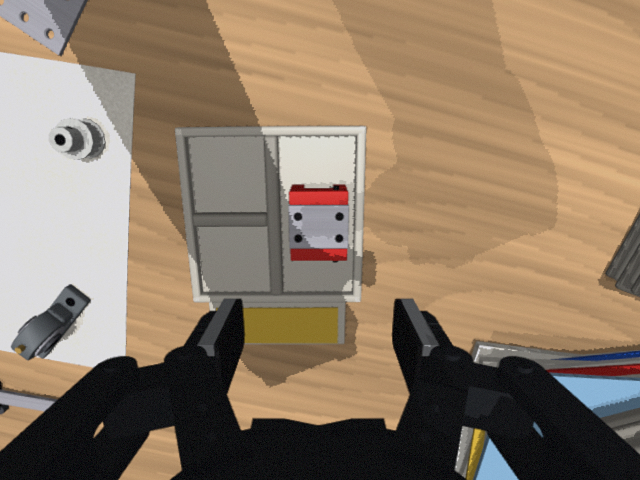

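The short carriage is placed: red at (318,222), square in its compartment. Next is the large pulley; hovering over it.

Call:
{"fn": "arm_command", "kwargs": {
  "series": [
    [0.01,-0.036,0,0],
    [0.02,-0.072,0,0],
    [0.03,-0.108,0,0],
    [0.04,-0.144,0,0],
    [0.05,-0.18,0,0]
  ],
  "hand": 0.085
}}

```text
time: 20.8
ee_pos: [0.4816, 0.1906, 0.1874]
tcp_rot: [180.0, 0.0, -166.3]
wrist_force: [0.8, 0.0, 0.6]
opening: 0.0848
grasp_force: 0.0
```

Call:
{"fn": "arm_command", "kwargs": {
  "series": [
    [0.01,-0.036,0,0],
    [0.02,-0.072,0,0],
    [0.03,-0.108,0,0],
    [0.04,-0.144,0,0],
    [0.05,-0.177,0,0]
  ]
}}

```text
time: 21.3
ee_pos: [0.475, 0.0066, 0.1875]
tcp_rot: [-180.0, 0.0, -166.3]
wrist_force: [1.1, 0.2, -0.4]
opening: 0.0851
grasp_force: 0.0
```

Call:
{"fn": "arm_command", "kwargs": {
  "series": [
    [0,0,0,0],
    [0,0,0,0],
    [0,0,0,0],
    [0,0,0,0],
    [0,0,0,0]
  ]
}}

```text
time: 21.8
ee_pos: [0.4753, 0.009, 0.1872]
tcp_rot: [180.0, -0.0, -166.2]
wrist_force: [-0.2, 1.1, -0.3]
opening: 0.085
grasp_force: 0.0
```

Run:
```python
from h import *
c,T,o=look("wrist","w8.png")
print(o["q"])
for k in H:
    for r in bot.mark_of("wrist",k)[:2]:
        print(k,np.round(r["location"]),round(r["confidence"],2),np.round(pix2plane(c,T,[r["location"]],H[k])[0],4))
print(delta((.475,.009,.025),-166.3,o))
```

```text
[ 1.08407193e+00 -5.90474613e+00 -5.62205239e+00  9.02882129e+01
  3.01068822e-03 -1.27039890e+01]
large_pulley_mid [319. 221.] 0.82 [0.4758 0.0093 0.019 ]
small_pulley_mid [487. 254.] 0.7 [0.4688 0.1638 0.018 ]
bracket_grip [276. 374.] 0.61 [0.6361 0.0057 0.021 ]
pillow_block_mid [409. 420.] 0.9 [0.654  0.1479 0.028 ]
tray_yellow [624. 308.] 0.66 [0.4936 0.338  0.    ]
(array([0.0003, 0.    , 0.1622]), 0.0015, array([0.4753, 0.009 , 0.1872]), array([ 180.  ,   -0.  , -166.21]))
```

View pics/w8.png

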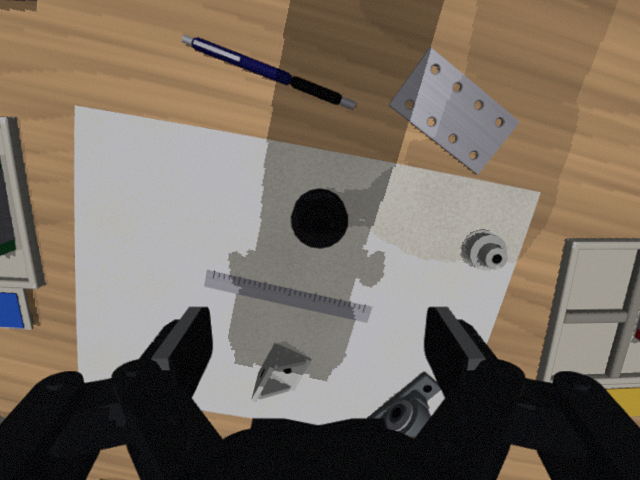

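The black pulley is at (319,219), directly under the grasp point. Descending to 26 mm (its body ends at 22 mm) and gripping the hub.

Call:
{"fn": "arm_command", "kwargs": {
  "series": [
    [0,0,0.03,0],
    [0,0,0.06,0],
    [0,0,0.09,0],
    [0,0,0.115,0],
    [0,0,0.13,0]
  ],
  "hand": 0.055
}}

```text
time: 22.75
ee_pos: [0.4743, 0.0081, 0.0553]
tcp_rot: [180.0, -0.1, -166.3]
wrist_force: [0.4, -0.3, -0.5]
opening: 0.0548
grasp_force: 0.0
```

Call:
{"fn": "arm_command", "kwargs": {
  "series": [
    [0,0,0.012,0],
    [0,0,0.022,0],
    [0,0,0.029,0],
    [0,0,0.032,0],
    [0,0,0.032,0]
  ]
}}

```text
time: 23.25
ee_pos: [0.4753, 0.0082, 0.0254]
tcp_rot: [-180.0, 0.0, -166.3]
wrist_force: [0.2, -0.3, -0.3]
opening: 0.0552
grasp_force: 0.0
```

Call:
{"fn": "arm_command", "kwargs": {
  "series": [
    [0,0,0,0],
    [0,0,0,0],
    [0,0,0,0],
    [0,0,0,0],
    [0,0,0,0]
  ],
  "hand": 0.015,
  "grip_force": 45
}}

```text
time: 23.75
ee_pos: [0.4757, 0.0083, 0.0262]
tcp_rot: [-180.0, 0.1, -166.3]
wrist_force: [-2.1, 0.0, 5.9]
opening: 0.0257
grasp_force: 44.1
```

Call:
{"fn": "arm_command", "kwargs": {
  "series": [
    [0,0,0,0],
    [0,0,0,0],
    [0,0,0,0],
    [0,0,0,0],
    [0,0,0,0]
  ]
}}

```text
time: 24.25
ee_pos: [0.4757, 0.0083, 0.0262]
tcp_rot: [-180.0, 0.1, -166.3]
wrist_force: [-2.4, 0.3, 5.3]
opening: 0.026
grasp_force: 44.1
```

Call:
{"fn": "arm_command", "kwargs": {
  "series": [
    [0,0,-0.01,0],
    [0,0,-0.035,0],
    [0,0,-0.065,0],
    [0,0,-0.09,0],
    [0,0,-0.1,0]
  ]
}}

```text
time: 24.75
ee_pos: [0.4761, 0.0082, 0.1281]
tcp_rot: [-180.0, 0.2, -166.3]
wrist_force: [0.2, -0.2, -2.4]
opening: 0.026
grasp_force: 44.4
```

Call:
{"fn": "arm_command", "kwargs": {
  "series": [
    [0,0,0,0],
    [0,0,0,0],
    [0,0,0,0],
    [0,0,0,0],
    [0,0,0,0]
  ]
}}

```text
time: 25.25
ee_pos: [0.4748, 0.0082, 0.1245]
tcp_rot: [180.0, -0.1, -166.3]
wrist_force: [0.6, 0.4, -1.2]
opening: 0.0255
grasp_force: 44.4
```

Run:
```python
from h import *
o=bot.get_obs();y=np.radians(14)
for s in(1,-1):
    n=np.array([.498+s*.039*np.cos(y)+.039*np.sin(y),.3405+s*.039*np.sin(y)-.039*np.cos(y),.13]);print(n,delta(n,-166.3,o))
print(o["opening"],o["wrist_force"])
```

```text
[0.54527649 0.31209342 0.13      ] (array([-0.1404,  0.2786, -0.0056]), 0.0, array([0.4748, 0.0082, 0.1245]), array([ 1.7998e+02, -7.0000e-02, -1.6630e+02]))
[0.46959342 0.29322351 0.13      ] (array([-0.0624,  0.2782, -0.0055]), 0.0, array([0.4748, 0.0082, 0.1245]), array([ 1.7998e+02, -7.0000e-02, -1.6630e+02]))
0.025455332307381173 [ 0.57811476  0.37639966 -1.15387212]
```

Hub gripped and lifted. Carrying it to the near square of the yellow tray at (0.4696, 0.2932).

Call:
{"fn": "arm_command", "kwargs": {
  "series": [
    [-0.004,0.015,0,0],
    [-0.01,0.044,0,0],
    [-0.017,0.075,0,0],
    [-0.024,0.107,0,0],
    [-0.031,0.139,0,0]
  ]
}}

```text
time: 25.75
ee_pos: [0.4721, 0.1517, 0.125]
tcp_rot: [-180.0, -0.0, -166.3]
wrist_force: [0.6, -0.0, -1.9]
opening: 0.0254
grasp_force: 44.6
```

Call:
{"fn": "arm_command", "kwargs": {
  "series": [
    [-0.007,0.032,0,0],
    [-0.014,0.064,0,0],
    [-0.021,0.095,0,0],
    [-0.027,0.122,0,0],
    [-0.0315,0.139,0,0]
  ]
}}

```text
time: 26.25
ee_pos: [0.4697, 0.2948, 0.1248]
tcp_rot: [-180.0, -0.0, -166.2]
wrist_force: [-0.4, 0.3, -1.3]
opening: 0.0259
grasp_force: 44.6
```

Call:
{"fn": "arm_command", "kwargs": {
  "series": [
    [0,0,0,0],
    [0,0,0,0],
    [0,0,0.02,0],
    [0,0,0.045,0],
    [0,0,0.07,0]
  ]
}}

```text
time: 26.75
ee_pos: [0.4705, 0.2919, 0.0549]
tcp_rot: [-180.0, 0.0, -166.4]
wrist_force: [0.0, -1.4, -2.6]
opening: 0.0261
grasp_force: 44.7
```

Call:
{"fn": "arm_command", "kwargs": {
  "series": [
    [0,0,0.01,0],
    [0,0,0.016,0],
    [0,0,0.021,0],
    [0,0,0.025,0],
    [0,0,0.025,0]
  ]
}}

```text
time: 27.25
ee_pos: [0.4702, 0.2931, 0.0305]
tcp_rot: [180.0, 0.0, -166.3]
wrist_force: [-0.4, -0.0, -2.0]
opening: 0.026
grasp_force: 44.6
```

Run:
```python
from h import *
o=bot.get_obs();print(o["ee_pos"],o["tcp_rot"],o["wrist_force"],o["opening"],delta((.4696,.2932,.0285),-166.3,o))
```

```text
[0.47024146 0.29308558 0.0305197 ] [ 1.79993688e+02  2.28094451e-02 -1.66300004e+02] [-0.44742159 -0.02620995 -1.98416457] 0.02597626689325306 (array([0.0006, 0.0003, 0.002 ]), -0.0, array([0.4702, 0.2931, 0.0305]), array([ 1.7999e+02,  2.0000e-02, -1.6630e+02]))
```

Call:
{"fn": "arm_command", "kwargs": {
  "series": [
    [0,0,0.001,0],
    [0,0,0.0017,0],
    [0,0,0.0017,0],
    [0,0,0.0017,0],
    [0,0,0.0017,0]
  ]
}}

```text
time: 27.75
ee_pos: [0.4704, 0.2933, 0.0292]
tcp_rot: [180.0, 0.1, -166.3]
wrist_force: [-1.0, -0.1, 4.7]
opening: 0.0255
grasp_force: 45.1
```

Call:
{"fn": "arm_command", "kwargs": {
  "series": [
    [0,0,0,0],
    [0,0,0,0],
    [0,0,0,0],
    [0,0,0,0],
    [0,0,0,0]
  ],
  "hand": 0.05
}}

```text
time: 28.25
ee_pos: [0.47, 0.293, 0.0285]
tcp_rot: [-180.0, -0.0, -166.3]
wrist_force: [-0.7, 0.3, 0.8]
opening: 0.0499
grasp_force: 0.0
```

Call:
{"fn": "arm_command", "kwargs": {
  "series": [
    [0,0,-0.02,0],
    [0,0,-0.06,0],
    [0,0,-0.1,0],
    [0,0,-0.13,0],
    [0,0,-0.16,0]
  ]
}}

```text
time: 28.75
ee_pos: [0.4701, 0.2931, 0.1902]
tcp_rot: [180.0, 0.0, -166.3]
wrist_force: [0.8, -0.7, 0.2]
opening: 0.0498
grasp_force: 0.0
```

Call:
{"fn": "arm_command", "kwargs": {
  "series": [
    [0.005,-0.02,0,0],
    [0.013,-0.05,0,0],
    [0.02,-0.08,0,0],
    [0.027,-0.108,0,0],
    [0.0315,-0.125,0,0]
  ]
}}

```text
time: 29.25
ee_pos: [0.4689, 0.1625, 0.1887]
tcp_rot: [-180.0, 0.0, -166.3]
wrist_force: [0.8, -0.3, 0.1]
opening: 0.0501
grasp_force: 0.0
```

Call:
{"fn": "arm_command", "kwargs": {
  "series": [
    [0,0,0,0],
    [0,0,0,0],
    [0,0,0,0],
    [0,0,0,0],
    [0,0,0,0]
  ]
}}

```text
time: 29.75
ee_pos: [0.469, 0.1648, 0.1884]
tcp_rot: [180.0, -0.0, -166.2]
wrist_force: [0.2, -0.4, -0.2]
opening: 0.0497
grasp_force: 0.0
```

Run:
```python
from h import *
c,T,o=look("wrist","w9.png")
for k in H:
    for r in bot.mark_of("wrist",k)[:2]:
        print(k,np.round(r["location"]),round(r["confidence"],2),np.round(pix2plane(c,T,[r["location"]],H[k])[0],4))
print(o["ee_pos"])
```

```text
short_carriage_mid [538. 296.] 0.94 [0.4896 0.383  0.02  ]
large_pulley_mid [453. 255.] 0.95 [0.4713 0.2904 0.019 ]
small_pulley_mid [317. 219.] 0.92 [0.4686 0.1636 0.018 ]
bracket_grip [120. 346.] 0.64 [0.6375 0.0059 0.021 ]
pillow_block_mid [256. 394.] 0.65 [0.6534 0.1462 0.028 ]
pillow_block_mid [536. 292.] 0.42 [0.4845 0.373  0.028 ]
tray_yellow [484. 285.] 0.63 [0.4976 0.3392 0.    ]
[0.46901679 0.16479307 0.18842252]
```

View pics/w9.png

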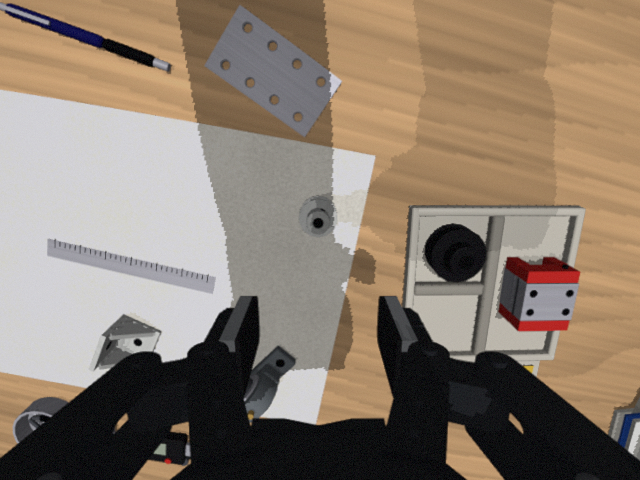

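The large pulley stands in its square at (455,252) and the small one is under the gripper at (317,219). Gripping the small hub at TCP 24 mm.

Call:
{"fn": "arm_command", "kwargs": {
  "series": [
    [0.0007,-0.001,0.03,0],
    [0.0007,-0.001,0.06,0],
    [0.0007,-0.001,0.09,0],
    [0.0007,-0.001,0.115,0],
    [0.0007,-0.001,0.13,0]
  ]
}}

```text
time: 30.7
ee_pos: [0.4678, 0.1627, 0.0566]
tcp_rot: [-180.0, -0.1, -166.3]
wrist_force: [0.2, -0.2, 0.2]
opening: 0.0499
grasp_force: 0.0
```

Call:
{"fn": "arm_command", "kwargs": {
  "series": [
    [0,0,0.014,0],
    [0,0,0.025,0],
    [0,0,0.031,0],
    [0,0,0.034,0],
    [0,0,0.034,0]
  ]
}}

```text
time: 31.2
ee_pos: [0.4688, 0.1631, 0.0248]
tcp_rot: [-180.0, 0.0, -166.3]
wrist_force: [-1.3, -0.3, 0.3]
opening: 0.0501
grasp_force: 0.0
```

Call:
{"fn": "arm_command", "kwargs": {
  "series": [
    [0,0,0,0],
    [0,0,0,0],
    [0,0,0,0],
    [0,0,0,0],
    [0,0,0,0]
  ],
  "hand": 0.008,
  "grip_force": 35
}}

```text
time: 31.7
ee_pos: [0.4691, 0.1632, 0.0252]
tcp_rot: [180.0, 0.1, -166.3]
wrist_force: [-0.1, 0.7, 5.8]
opening: 0.0181
grasp_force: 34.3
```

Call:
{"fn": "arm_command", "kwargs": {
  "series": [
    [0,0,0,0],
    [0,0,0,0],
    [0,0,0,0],
    [0,0,0,0],
    [0,0,0,0]
  ]
}}

```text
time: 32.2
ee_pos: [0.469, 0.1632, 0.0252]
tcp_rot: [180.0, 0.1, -166.3]
wrist_force: [-0.5, -0.5, 6.0]
opening: 0.0182
grasp_force: 34.3
```

Call:
{"fn": "arm_command", "kwargs": {
  "series": [
    [0,0,-0.01,0],
    [0,0,-0.04,0],
    [0,0,-0.08,0],
    [0,0,-0.11,0],
    [0,0,-0.13,0]
  ]
}}

```text
time: 32.7
ee_pos: [0.469, 0.1631, 0.1575]
tcp_rot: [180.0, 0.1, -166.3]
wrist_force: [0.3, 0.9, -0.6]
opening: 0.0177
grasp_force: 34.3
```

Call:
{"fn": "arm_command", "kwargs": {
  "series": [
    [0,0,0,0],
    [0,0,0,0],
    [0,0,0,0],
    [0,0,0,0],
    [0,0,0,0]
  ]
}}

```text
time: 33.2
ee_pos: [0.4682, 0.1629, 0.1537]
tcp_rot: [-180.0, -0.1, -166.3]
wrist_force: [-0.1, 0.1, -1.3]
opening: 0.018
grasp_force: 34.3
```

Run:
```python
from h import *
o=bot.get_obs();print(o["opening"],delta((.5908,-.3651,.155),-166.3,o))
```

```text
0.01795742269030267 (array([ 0.006 , -0.542 , -0.0012]), 0.0, array([0.4682, 0.1629, 0.1537]), array([-1.7999e+02, -9.0000e-02, -1.6630e+02]))
```

Call:
{"fn": "arm_command", "kwargs": {
  "series": [
    [0,-0.02,0,0],
    [0,-0.06,0,0],
    [0.001,-0.1,0,0],
    [0.002,-0.14,0,0],
    [0.002,-0.18,0,0]
  ]
}}

```text
time: 33.7
ee_pos: [0.5092, -0.0138, 0.1543]
tcp_rot: [180.0, -0.0, -166.3]
wrist_force: [1.2, 0.5, -1.1]
opening: 0.0181
grasp_force: 34.4
```

Call:
{"fn": "arm_command", "kwargs": {
  "series": [
    [0,-0.04,0,0],
    [0,-0.08,0,0],
    [0.001,-0.12,0,0],
    [0.002,-0.16,0,0],
    [0.002,-0.2,0,0]
  ]
}}

```text
time: 34.2
ee_pos: [0.5547, -0.2088, 0.1541]
tcp_rot: [180.0, -0.0, -166.3]
wrist_force: [0.8, 0.7, -0.7]
opening: 0.018
grasp_force: 34.4
```

Call:
{"fn": "arm_command", "kwargs": {
  "series": [
    [0,-0.04,0,0],
    [0,-0.08,0,0],
    [0.001,-0.115,0,0],
    [0.002,-0.142,0,0],
    [0.002,-0.162,0,0]
  ]
}}

```text
time: 34.7
ee_pos: [0.591, -0.3668, 0.1534]
tcp_rot: [179.9, -0.1, -166.4]
wrist_force: [0.4, 0.3, -1.1]
opening: 0.0183
grasp_force: 34.4
```

Call:
{"fn": "arm_command", "kwargs": {
  "series": [
    [0,0,0,0],
    [0,0,0,0],
    [0,0,0.02,0],
    [0,0,0.05,0],
    [0,0,0.08,0]
  ]
}}

```text
time: 35.2
ee_pos: [0.5915, -0.3638, 0.0743]
tcp_rot: [-180.0, 0.1, -166.2]
wrist_force: [-0.6, 0.2, -1.6]
opening: 0.018
grasp_force: 34.4
```

Call:
{"fn": "arm_command", "kwargs": {
  "series": [
    [0,0,0.015,0],
    [0,0,0.027,0],
    [0,0,0.036,0],
    [0,0,0.042,0],
    [0,0,0.042,0]
  ]
}}

```text
time: 35.7
ee_pos: [0.5912, -0.3649, 0.0325]
tcp_rot: [180.0, -0.0, -166.3]
wrist_force: [0.4, 1.3, -1.1]
opening: 0.0181
grasp_force: 34.4
```

Run:
```python
from h import *
o=bot.get_obs();print(o["opening"],o["wrist_force"],delta((.5908,-.3651,.0278),-166.3,o))
```

```text
0.018114257633126834 [ 0.38435488  1.25941895 -1.09844403] (array([ 0.0005, -0.0001,  0.0047]), 0.0001, array([ 0.5912, -0.3649,  0.0325]), array([ 179.99,   -0.  , -166.29]))
```

Call:
{"fn": "arm_command", "kwargs": {
  "series": [
    [0,0,0.002,0],
    [0,0,0.004,0],
    [0,0,0.0043,0],
    [0,0,0.0043,0],
    [0,0,0.0043,0]
  ]
}}

```text
time: 36.2
ee_pos: [0.5913, -0.365, 0.0285]
tcp_rot: [-180.0, 0.0, -166.3]
wrist_force: [-0.1, -1.0, -0.7]
opening: 0.0179
grasp_force: 34.4
```

Call:
{"fn": "arm_command", "kwargs": {
  "series": [
    [0,0,0,0],
    [0,0,0,0],
    [0,0,0,0],
    [0,0,0,0],
    [0,0,0,0]
  ],
  "hand": 0.045
}}

```text
time: 36.7
ee_pos: [0.5912, -0.365, 0.0283]
tcp_rot: [-180.0, 0.0, -166.3]
wrist_force: [-0.6, -0.3, 0.3]
opening: 0.0451
grasp_force: 0.0
```

Call:
{"fn": "arm_command", "kwargs": {
  "series": [
    [0,0,-0.02,0],
    [0,0,-0.06,0],
    [0,0,-0.1,0],
    [0,0,-0.13,0],
    [0,0,-0.16,0]
  ]
}}

```text
time: 37.2
ee_pos: [0.5912, -0.365, 0.1901]
tcp_rot: [-180.0, 0.0, -166.3]
wrist_force: [0.8, -1.1, -0.1]
opening: 0.045
grasp_force: 0.0
```

Call:
{"fn": "arm_command", "kwargs": {
  "series": [
    [-0.013,0.035,0,0],
    [-0.026,0.07,0,0],
    [-0.039,0.105,0,0],
    [-0.053,0.14,0,0],
    [-0.066,0.175,0,0]
  ]
}}

```text
time: 37.7
ee_pos: [0.6139, -0.1779, 0.1884]
tcp_rot: [-180.0, 0.0, -166.3]
wrist_force: [1.1, 0.1, 0.2]
opening: 0.0451
grasp_force: 0.0
```

Call:
{"fn": "arm_command", "kwargs": {
  "series": [
    [-0.013,0.035,0,-0.14],
    [-0.026,0.07,0,-0.28],
    [-0.039,0.105,0,-0.42],
    [-0.053,0.14,0,-0.56],
    [-0.066,0.174,0,-0.7]
  ]
}}

```text
time: 38.2
ee_pos: [0.6368, 0.007, 0.1885]
tcp_rot: [-180.0, 0.0, -125.9]
wrist_force: [1.4, 0.6, -1.0]
opening: 0.0449
grasp_force: 0.0
```

Call:
{"fn": "arm_command", "kwargs": {
  "series": [
    [0,0,0,-0.14],
    [0,0,0,-0.28],
    [0,0,0,-0.405],
    [0,0,0,-0.405],
    [0,0,0,-0.405]
  ],
  "hand": 0.085
}}

```text
time: 38.7
ee_pos: [0.6368, 0.0053, 0.1883]
tcp_rot: [180.0, 0.0, -103.2]
wrist_force: [0.9, -0.4, 0.2]
opening: 0.085
grasp_force: 0.0
```

Run:
```python
from h import *
c,T,o=look("wrist","w10.png")
print(o["q"],o["ee_pos"],o["tcp_rot"])
for k in H:
    for r in bot.mark_of("wrist",k)[:2]:
        print(k,np.round(r["location"]),round(r["confidence"],2),np.round(pix2plane(c,T,[r["location"]],H[k])[0],4))
```

```text
[ 4.80841512e-01  1.65452179e+01  1.86224594e+01  9.20772543e+01
  1.32708279e-04 -7.63208587e+01] [0.63676075 0.00534465 0.18828698] [ 1.79999956e+02  1.25931325e-04 -1.03198300e+02]
large_pulley_mid [526. 440.] 0.73 [0.4702 0.2964 0.019 ]
bracket_grip [319. 223.] 0.92 [0.6369 0.0067 0.021 ]
pillow_block_mid [334. 367.] 0.82 [0.6545 0.1469 0.028 ]
tray_yellow [497. 457.] 0.84 [0.4976 0.3363 0.    ]
```

View pics/w10.png

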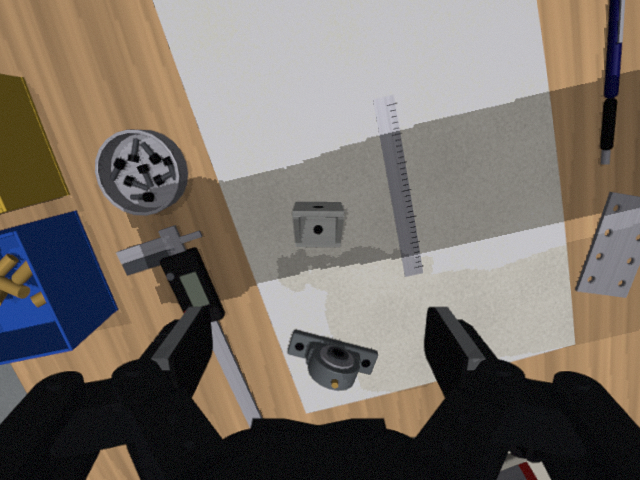

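The bracket is square to the fingers at (319,225), with its plate toward image top. The pillow block at (334,362) is well clear. Descending.

Call:
{"fn": "arm_command", "kwargs": {
  "series": [
    [0,0,0.03,0],
    [0,0,0.06,0],
    [0,0,0.09,0],
    [0,0,0.115,0],
    [0,0,0.135,0]
  ],
  "hand": 0.07
}}

```text
time: 39.65
ee_pos: [0.6361, 0.0054, 0.0515]
tcp_rot: [179.9, -0.0, -103.0]
wrist_force: [0.6, -0.3, 0.3]
opening: 0.0702
grasp_force: 0.0
```

Call:
{"fn": "arm_command", "kwargs": {
  "series": [
    [0,0,0.015,0],
    [0,0,0.028,0],
    [0,0,0.038,0],
    [0,0,0.042,0],
    [0,0,0.042,0]
  ]
}}

```text
time: 40.15
ee_pos: [0.6367, 0.0053, 0.0111]
tcp_rot: [180.0, -0.0, -103.0]
wrist_force: [-0.5, -0.1, -0.5]
opening: 0.0704
grasp_force: 0.0
```

Call:
{"fn": "arm_command", "kwargs": {
  "series": [
    [0,0,0,0],
    [0,0,0,0],
    [0,0,0,0],
    [0,0,0,0],
    [0,0,0,0]
  ],
  "hand": 0.03
}}

```text
time: 40.65
ee_pos: [0.6374, 0.0054, 0.0123]
tcp_rot: [-179.9, 0.0, -103.0]
wrist_force: [-0.6, -0.5, 6.3]
opening: 0.0414
grasp_force: 36.7
```

Call:
{"fn": "arm_command", "kwargs": {
  "series": [
    [0,0,0,0],
    [0,0,0,0],
    [0,0,0,0],
    [0,0,0,0],
    [0,0,0,0]
  ]
}}

```text
time: 41.15
ee_pos: [0.6374, 0.0054, 0.0124]
tcp_rot: [-179.9, 0.0, -103.0]
wrist_force: [-0.0, 0.5, 5.2]
opening: 0.0414
grasp_force: 36.7
```

Call:
{"fn": "arm_command", "kwargs": {
  "series": [
    [0,0,-0.01,0],
    [0,0,-0.04,0],
    [0,0,-0.08,0],
    [0,0,-0.11,0],
    [0,0,-0.14,0]
  ]
}}

```text
time: 41.65
ee_pos: [0.6366, 0.0054, 0.1533]
tcp_rot: [-180.0, 0.0, -103.0]
wrist_force: [0.5, 0.5, -0.5]
opening: 0.0415
grasp_force: 36.0
```

Call:
{"fn": "arm_command", "kwargs": {
  "series": [
    [0,0,0,0],
    [0,0,0,0],
    [0,0,0,0],
    [0,0,0,0],
    [0,0,0,0]
  ]
}}

```text
time: 42.15
ee_pos: [0.6363, 0.0054, 0.1501]
tcp_rot: [179.9, -0.0, -103.0]
wrist_force: [-0.4, -0.8, -1.3]
opening: 0.0412
grasp_force: 36.1
```

Run:
```python
from h import *
c,T,o=look("wrist","w11.png");print(o["opening"],o["wrist_force"])
y=np.radians(11.3);f=lambda a,b:np.array([.545+a*np.cos(y)-b*np.sin(y),-.3345+a*np.sin(y)+b*np.cos(y),.155])
# bracket +x = tool -x = world yaw 101.3 = tray +y : grip 8 mm to tray -y
n=f(-.039,-.045);print(n,delta(n,-78.7,o))
```

```text
0.04122204931046236 [-0.36913654 -0.84373789 -1.3123444 ]
[ 0.5155736  -0.38626956  0.155     ] (array([ 0.4087,  0.0296, -0.0046]), -0.4239, array([0.6363, 0.0054, 0.1501]), array([ 1.7990e+02, -3.0000e-02, -1.0299e+02]))
```

Bracket held. Carrying it to the near square of the blue tray.

Call:
{"fn": "arm_command", "kwargs": {
  "series": [
    [0.015,0.001,0,0],
    [0.045,0.003,0,0],
    [0.075,0.006,0,0],
    [0.107,0.008,0,0],
    [0.14,0.01,0,0]
  ]
}}

```text
time: 42.7
ee_pos: [0.5947, -0.1305, 0.1512]
tcp_rot: [180.0, -0.0, -103.0]
wrist_force: [0.5, 0.7, 0.2]
opening: 0.0416
grasp_force: 36.1
```

Call:
{"fn": "arm_command", "kwargs": {
  "series": [
    [0.033,0.002,0,0],
    [0.066,0.005,0,0],
    [0.099,0.007,0,0],
    [0.132,0.009,0,0],
    [0.16,0.012,0,0]
  ]
}}

```text
time: 43.2
ee_pos: [0.5467, -0.2842, 0.1512]
tcp_rot: [180.0, -0.0, -103.0]
wrist_force: [0.2, 0.7, -1.2]
opening: 0.0414
grasp_force: 36.1
```

Call:
{"fn": "arm_command", "kwargs": {
  "series": [
    [0.03,0.002,0,-0.09],
    [0.055,0.004,0,-0.19],
    [0.08,0.006,0,-0.29],
    [0.1,0.007,0,-0.38],
    [0.109,0.008,0,-0.424]
  ]
}}

```text
time: 43.7
ee_pos: [0.5142, -0.3886, 0.151]
tcp_rot: [180.0, -0.0, -78.6]
wrist_force: [-0.7, -0.2, -0.9]
opening: 0.0411
grasp_force: 36.2
```

Call:
{"fn": "arm_command", "kwargs": {
  "series": [
    [0,0,0,0],
    [0,0,0,0],
    [0,0,0,0],
    [0,0,0,0],
    [0,0,0,0]
  ]
}}

```text
time: 44.2
ee_pos: [0.5159, -0.3859, 0.1514]
tcp_rot: [-180.0, -0.0, -78.7]
wrist_force: [-0.6, 0.2, -0.3]
opening: 0.0413
grasp_force: 36.2
```

Run:
```python
from h import *
c,T,o=look("wrist","w12.png");print(o["opening"],o["wrist_force"],delta((.5156,-.3863,.0158),-78.7,o))
```

```text
0.04127414542569196 [-0.56750737  0.15836894 -0.32389316] (array([0.0003, 0.0004, 0.1356]), 0.0006, array([ 0.5159, -0.3859,  0.1514]), array([-1.7999e+02, -1.0000e-02, -7.8660e+01]))
```

View pics/w12.png

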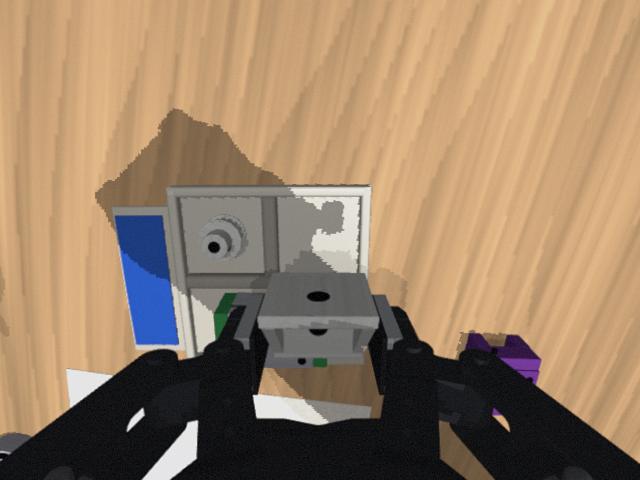

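The small pulley stands upright in the far square at (222,235). The bracket is held level above the near square, so I'm lowering and releasing it.

Call:
{"fn": "arm_command", "kwargs": {
  "series": [
    [0,0,0.025,0],
    [0,0,0.055,0],
    [0,0,0.08,0],
    [0,0,0.105,0],
    [0,0,0.12,0]
  ]
}}

```text
time: 44.75
ee_pos: [0.5151, -0.3857, 0.0291]
tcp_rot: [179.9, 0.1, -78.7]
wrist_force: [-0.2, -0.7, -0.3]
opening: 0.0414
grasp_force: 36.1
```

Call:
{"fn": "arm_command", "kwargs": {
  "series": [
    [0,0,0.005,0],
    [0,0,0.009,0],
    [0,0,0.013,0],
    [0,0,0.0155,0],
    [0,0,0.0155,0]
  ]
}}

```text
time: 45.25
ee_pos: [0.5158, -0.3865, 0.0161]
tcp_rot: [-180.0, -0.0, -78.7]
wrist_force: [0.1, 0.1, -0.5]
opening: 0.0416
grasp_force: 36.1
```

Call:
{"fn": "arm_command", "kwargs": {
  "series": [
    [0,0,0,0],
    [0,0,0,0],
    [0,0,0,0],
    [0,0,0,0],
    [0,0,0,0]
  ],
  "hand": 0.054
}}

```text
time: 45.75
ee_pos: [0.5157, -0.3865, 0.0159]
tcp_rot: [-180.0, -0.0, -78.7]
wrist_force: [0.5, -0.6, -0.4]
opening: 0.0537
grasp_force: 0.0
```

Call:
{"fn": "arm_command", "kwargs": {
  "series": [
    [0,0,-0.02,0],
    [0,0,-0.06,0],
    [0,0,-0.1,0],
    [0,0,-0.14,0],
    [0,0,-0.17,0]
  ]
}}

```text
time: 46.25
ee_pos: [0.5159, -0.3866, 0.1888]
tcp_rot: [-179.9, -0.1, -78.7]
wrist_force: [1.6, 0.2, 1.2]
opening: 0.0539
grasp_force: 0.0
```

Call:
{"fn": "arm_command", "kwargs": {
  "series": [
    [-0.02,0,0,0],
    [-0.05,0,0,0],
    [-0.08,0,0,0],
    [-0.1,0,0,0],
    [-0.1,0,0,0]
  ]
}}

```text
time: 46.75
ee_pos: [0.4958, -0.2865, 0.1865]
tcp_rot: [-180.0, -0.0, -78.6]
wrist_force: [0.0, -0.3, 1.2]
opening: 0.0538
grasp_force: 0.0
```

Run:
```python
from h import *
fr=dict(blue=(.545,-.3345,11.3),yellow=(.498,.3405,14))
for n in("wrist","top","side"):
    c,T,o=look(n,"f_%s.png"%n)
    for k in list(H)[:6]:
        for r in bot.mark_of(n,k)[:3]:
            p=pix2plane(c,T,[r["location"]],H[k]+(0 if "pillow" in k else .003))[0]
            b=fr["blue" if p[1]<0 else "yellow"];y=np.radians(b[2]);d=p[:2]-b[:2]
            print(n,k,round(r["confidence"],2),np.round(p,3),"tray:",np.round([d@[np.cos(y),np.sin(y)],d@[-np.sin(y),np.cos(y)]],3))
w=cv2.imread("pics/f_wrist.png");t=cv2.imread("pics/f_top.png")
cv2.imwrite("pics/fin.png",np.hstack([cv2.resize(w,(440,330)),cv2.resize(t[150:330,80:220],None,fx=1.83,fy=1.83)[:330]]))
```

```text
wrist long_carriage_mid 0.82 [ 0.536 -0.297  0.023] tray: [-0.001  0.038]
wrist short_carriage_mid 0.6 [ 0.337 -0.291  0.023] tray: [-0.196  0.083]
wrist short_carriage_mid 0.28 [ 0.515 -0.388  0.023] tray: [-0.04  -0.046]
wrist small_pulley_mid 0.61 [ 0.589 -0.365  0.021] tray: [ 0.037 -0.038]
wrist bracket_grip 0.92 [ 0.515 -0.387  0.024] tray: [-0.039 -0.046]
top long_carriage_mid 0.68 [ 0.536 -0.299  0.023] tray: [-0.002  0.036]
top long_carriage_mid 0.24 [ 0.591 -0.369  0.023] tray: [ 0.038 -0.043]
top short_carriage_mid 0.76 [ 0.34  -0.296  0.023] tray: [-0.194  0.078]
top large_pulley_mid 0.93 [0.467 0.287 0.022] tray: [-0.043 -0.045]
top large_pulley_mid 0.3 [ 0.539 -0.324  0.022] tray: [-0.004  0.011]
top small_pulley_mid 0.42 [ 0.592 -0.364  0.021] tray: [ 0.04  -0.038]
top bracket_grip 0.58 [ 0.518 -0.39   0.024] tray: [-0.037 -0.049]
top pillow_block_mid 0.82 [0.655 0.142 0.028] tray: [ 0.104 -0.23 ]
top pillow_block_mid 0.18 [ 0.534 -0.298  0.028] tray: [-0.004  0.038]
side long_carriage_mid 0.83 [ 0.542 -0.302  0.023] tray: [0.003 0.032]
side short_carriage_mid 0.7 [0.488 0.376 0.023] tray: [-0.001  0.037]
side short_carriage_mid 0.61 [ 0.323 -0.304  0.023] tray: [-0.211  0.074]
side large_pulley_mid 0.55 [0.464 0.291 0.022] tray: [-0.045 -0.04 ]
side small_pulley_mid 0.75 [ 0.585 -0.376  0.021] tray: [ 0.031 -0.049]
side bracket_grip 0.64 [ 0.514 -0.383  0.024] tray: [-0.04  -0.042]
side pillow_block_mid 0.59 [0.652 0.139 0.028] tray: [ 0.101 -0.233]Traceback (most recent call last):
  File "<stdin>", line 11, in <module>
    return _nx.concatenate(arrs, 1, dtype=dtype, casting=casting)
           ~~~~~~~~~~~~~~~^^^^^^^^^^^^^^^^^^^^^^^^^^^^^^^^^^^^^^^
ValueError: all the input array dimensions except for the concatenation axis must match exactly, but along dimension 0, the array at index 0 has size 330 and the array at index 1 has size 329
```

All parts are within tolerance by the networks' positions. One last picture from the wrist before handing in.

View pics/f_wrist.png

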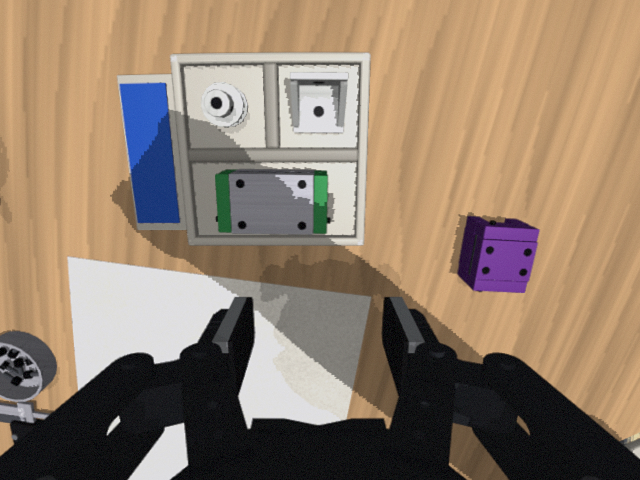

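The blue kit is complete and flat: pulley at (224,104), bracket at (318,104), green carriage at (272,203). The gripper is clear of everything, so I'm handing in.

```bash
python3 -c "
from workcell import bot
print(bot.job_done())"
```

```text
the job is handed in; nothing more can be done
None
```

Both kits are made up and the job is handed in at about 47 s of the 131 s; the last camera checks put all five parts inside their compartments and the pillow block where it stood, but the hand-in returned no verdict.

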